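# Pour staple refills from a tipping carton

### The job

Slide the grey tray over to the stand so that it catches what will come out of the carton, reaching from right below the carton's front edge outwards. Pull the carton's folded front spout fully out while the carton is still level, then tip the carton forward on its pivot so that all five staple boxes slide down the spout into the tray, and let it settle back level with the spout left out. Do not shift the label roll, the brown tape roll or the parcel standing about.

Things in the scene. Friction and masses are not known exactly. Their poses are not given: they have to be found in the camera images.
- pivot (a point): centre of the pivot line of a dark steel tipping stand (fixed to the bench, 160 mm deep, 150 mm wide), 125 mm above the bench, at the lower front edge of the cardboard carton it carries. x points horizontally from the carton's front to its back, y along the pivot line, z up; the spout opens towards -x. Nothing of the stand lies in front of the pivot line (-x side)
- carton (a joint): tilt of the carton about the pivot line, rad: 0 level (resting on rear posts), grows as its back rises and its top goes forward, to a stop at 0.85. Boxes slide out from about 0.35 to 0.65. About 0.8 kg with its load; damped: tip it slowly; let go, it sinks back level by itself in a second or so. Pushing the back face near its top along its arc takes about 5 to 12 N
- carton_back (a point): point on the carton's outer back face, on its middle line, 75 mm above its underside and 15 mm below its top; moves with the carton. x points out of the back face. The carton is 140 mm deep (from the pivot line back), 120 mm wide, 90 mm high above the pivot
- spout (a joint): angle of the spout, rad: 0 folded shut (upright, the carton's front wall), grows as its top is pulled forward and down, to a stop at 1.57, when it is a chute in line with the carton's floor. It starts up to about 0.2 ajar. A stiff fold keeps it where it is left (about 1 N at the tab moves it)
- spout_tab (a point): middle of the spout's upper edge, on its pull tab (70 mm wide, 4 mm thick, standing 12 mm above the carton's top when shut); moves with the spout. The spout is a 108 mm wide, 4 mm thick board hinged at its foot, 4 mm above pivot and 98 mm below this edge. Cheeks 20 mm deep fold into the carton along both its sides
- tray_mid (a point): centre of a loose open grey plastic tray, half-way up, 22.5 mm above the bench. 180 mm along its x, 150 mm along its y, 45 mm high, walls and floor 5 mm thick, about 0.35 kg, slides on the bench. The open spout passes over its wall, also when tipped
- refill0: white oblong box of staples, 36 x 62 x 22 mm, origin at the centre of its underside, 62 mm along its y; it lies in the carton at the start (on the carton's floor, or on top of another). Five alike
- refill1: white oblong box of staples, 36 x 62 x 22 mm, origin at the centre of its underside, 62 mm along its y; it lies in the carton at the start (on the carton's floor, or on top of another). Five alike
- refill2: white oblong box of staples, 36 x 62 x 22 mm, origin at the centre of its underside, 62 mm along its y; it lies in the carton at the start (on the carton's floor, or on top of another). Five alike
- refill3: white oblong box of staples, 36 x 62 x 22 mm, origin at the centre of its underside, 62 mm along its y; it lies in the carton at the start (on the carton's floor, or on top of another). Five alike
- refill4: white oblong box of staples, 36 x 62 x 22 mm, origin at the centre of its underside, 62 mm along its y; it lies in the carton at the start (on the carton's floor, or on top of another). Five alike
- label_roll: bystander, upright white roll of labels, 95 mm across, 102 mm high, origin at the centre of its underside. It and the brown tape roll stand on the two sides of the tray's way to the stand, either one on either side, with about 200 to 240 mm free between them
- tape_roll: bystander, brown roll of packing tape lying flat, 93 mm across, 48 mm high, origin at the centre of its underside
- parcel: bystander, small brown packed carton, 93 x 123 x 64 mm, origin at the centre of its underside, 123 mm along its y; stands on the right, behind the carton
- carton_gap (a point): middle of the finger gap in the carton's closed top, level with the top, 27 mm behind the pivot line: the gap spans the full width from the spout back to 55 mm behind the pivot line; fingertips go down into it behind the spout. The boxes below reach at most 50 mm above the pivot, i.e. 40 mm below this point. Moves with the carton
Not all that is in view belongs to the job. Leave any blue look-alike of the refill4 alone.

How it is judged (in metres and radians):
On the way, in this order (a step that is already met when the one before it is completed fails the run):
1. the spout is pulled out fully (beyond 1.35 rad) while the carton is still level (value of joint spout above 1.35 rad and value of joint carton below 0.15 rad), for 0.2 s.
2. the carton is tipped forward beyond 0.4 rad with its spout out (value of joint carton above 0.4 rad and value of joint spout above 1.2 rad), for 0.1 s.
At the end, for the whole second after the job is handed in: All five staple boxes lie still inside the tray (centres within its walls, below 70 mm), the tray stands flat on the bench, the carton is back level (below 0.06 rad) and the spout is still out (above 1.35 rad) (x of refill0 in the frame of tray_mid between -0.085 and 0.085 m and y of refill0 in the frame of tray_mid between -0.07 and 0.07 m and height (world z) of each of refill0, refill1, refill2, refill3, refill4 below 0.07 m and linear speed of each of refill0, refill1, refill2, refill3, refill4 below 0.03 m/s and x of refill1 in the frame of tray_mid between -0.085 and 0.085 m and y of refill1 in the frame of tray_mid between -0.07 and 0.07 m and x of refill2 in the frame of tray_mid between -0.085 and 0.085 m and y of refill2 in the frame of tray_mid between -0.07 and 0.07 m and x of refill3 in the frame of tray_mid between -0.085 and 0.085 m and y of refill3 in the frame of tray_mid between -0.07 and 0.07 m and x of refill4 in the frame of tray_mid between -0.085 and 0.085 m and y of refill4 in the frame of tray_mid between -0.07 and 0.07 m and value of joint carton below 0.06 rad and value of joint spout above 1.35 rad and angle between tray_mid's own z axis and vertical below 0.1 rad and height (world z) of tray_mid below 0.035 m); the robot touches nothing.
It fails at once if the carton is tipped (beyond 0.3 rad) before the spout is out (value of joint carton above 0.3 rad and value of joint spout below 1.2 rad).
It fails at once if the label roll is shifted by more than 30 mm (distance of label_roll from where it was at the start of the episode above 0.03 m).
It fails at once if the brown tape roll is shifted by more than 30 mm (distance of tape_roll from where it was at the start of the episode above 0.03 m).
It fails at once if the parcel is shifted by more than 30 mm (distance of parcel from where it was at the start of the episode above 0.03 m).
It also fails if it takes over 72 s, if anything falls off the work surface, if the arm or the gripper's body presses on something with over 40 N, if the wrist force passes 120 N, or if a joint passes its speed limit or range.

### The arm

A 6-joint arm with a two-finger parallel gripper is mounted at the origin on a cart in front of the work surface, level with it; the furniture and walls round the work are solid. World frame = base frame: x ahead of the robot, y to its left, z up, the work surface at z = 0. Lengths are in mm, angles in rad, forces in N, time in s.
With the tool pointing down it reaches from about 250 to 775 mm from the base axis. Payload 4 kg.
Tool frame: the origin (TCP) lies midway between the tips of the shut fingers; the grasp point (between the pads) lies 19 mm behind it; z points along the fingers, y is the line along which they close (so a half turn about z gives the same grasp; the last joint's range is limited). The gripper opens to 94 mm and grips with 3 to 60 N. Pads are 16 mm wide; open, the fingers measure 119 mm over their backs; the gripper's body (75 mm by 177 mm) begins 78 mm behind the grasp point.
Start: joints at [-1.381, 0.087, 1.371, -0, 1.684, -0.103], TCP at [158.746, -526.612, 205.506] pointing down, gripper open.
Joint ranges: [-3.1, 3.1], [-0.76, 2.03], [0.27, 2.55], [-1.08, 4.22], [0.17, 2.65], [-2.57, 2.57]. Speed limits (rad/s): [2.79, 2.79, 3.14, 3.14, 3.14, 3.14].

### API

Orientations are given as a unit quaternion [x, y, z, w].
In Python, from cell import ctrl, imaging, job gives the robot as it stands. The module is installed in compiled form; this text tells all that it offers.
- The arm moves only by the shell command python3 -m crank 'ROWS' [FORCE]. ROWS is JSON, a list of rows, each an object of numbers: "grip": the closure, from -1 (fully open) to 1 (shut); "tx", "ty", "tz": the shift along the tool's x, y, z in mm; "twist": the turn about the tool's z in degrees. A call has 1 to 12 rows; each row is the pose to reach, as a shift and turn from the pose commanded when the call began, along the tool's axes at that moment; what a row does not reach only later rows make up. A row lasts 1/8 s, in which the tool goes at most 62.5 mm and 10.7 degrees, less where a joint would pass 70% of its speed; a pose out of reach is approached as far as the arm can. A call with a gripper value outside its range is refused whole. The fingers move at their own pace and stop on an object; FORCE is the grip in N (left out, the last holds). Time passes only in rows, so rows that repeat a pose let the fingers close. It gives the time, the measured TCP pose, the force, the opening and the grip force at its end, in the units of the state.
- ctrl.get_state(): the state, without advancing time (a new reading comes with each control period).
- imaging.read_camera(name): name is "scene" or "top" or "wrist"; returns the picture (384x512x3 uint8, blue, green, red); there is no depth.
- imaging.get_calibration(name): a dict with "K" (3x3 intrinsics, pixels), "extrinsics" (4x4, takes a point from camera to world coordinates). Camera axes: x right, y up, looking along -z (the intrinsics and any distortion apply to the point x, -y, -z); pixel columns grow to the right and rows downward; lengths in mm; the calibration is good to about 2 mm. A picture is of the moment at which its call begins: read the wrist's pose just before it. get_calibration takes no time and is no camera call; for the wrist camera it gives the pose at the moment of the call.
- job.sign_off(): hands the job in; it is judged then, once.
Trained networks look in the newest picture that a camera, given by its name, has taken for a name from the list of things; names that differ only in an ending like _2 or _b are one class to them, and where a whole thing is asked for, a point or a joint stands for the part that bears it (a point fixed in the world has none). Each returns a list of dicts, best first, with "confidence" (0 to 1); they miss things now and then, are a little off and sometimes report something else, mostly with a low value. They report only what shows in the picture. A call takes as long as a camera call. They do not tell look-alikes from the thing itself.
- imaging.spot_in(name, camera): "bbox" ([centre column, centre row, width, height] in pixels, round what is visible of it).
- imaging.mark_of(name, camera): "pixel" ([column, row] in pixels: a listed point, or the origin of a listed thing).
The state is a dict: "t": time; "q": joint angles; "qd": joint speeds; "joint_efforts": joint torques, N m; "ee_pos": TCP position; "tcp_rot": TCP orientation; "contact_force": force on the tool from outside, world axes, zero at the start; "torque": the same for the moment, N m; "gripper_width": finger opening in mm; "gripper_force": force on a finger pad.
Only numpy, scipy, OpenCV 4.12 (cv2) and the standard library are available. Lean on these libraries where they do the work, as an engineer would, in place of code of your own. Each camera call takes 0.05 s, during which the arm holds its last target. There are 200 camera calls.

## Working session

There is one attempt and no reset: what is moved stays moved. The work goes in short steps, Python scripts to look and compute and a shell command to move; the robot and the scene stay as the last step left them, time stands still between calls to the robot, and variables do not carry over. Pictures are saved under pics/ and viewed, at most 10 in all, crops included, and the job is handed in when it is done.

```bash
mkdir -p pics
cat > h.py <<'E'
import numpy as np, cv2
from cell import ctrl, imaging, job
from scipy.spatial.transform import Rotation as R
def snap(cam,fn=None):
    im=imaging.read_camera(cam)
    if fn: cv2.imwrite('pics/'+fn,im)
    return im
def ray(cam,px):
    c=imaging.get_calibration(cam);K=np.array(c['K']);E=np.array(c['extrinsics'])
    d=np.linalg.inv(K)@np.array([px[0],px[1],1.]);d=E[:3,:3]@(d*[1,-1,-1])
    return E[:3,3],d/np.linalg.norm(d)
def atz(cam,px,z):
    o,d=ray(cam,px);return o+d*(z-o[2])/d[2]
def tri(a,b):
    A=np.zeros((3,3));B=np.zeros(3)
    for o,d in (a,b):
        P=np.eye(3)-np.outer(d,d);A+=P;B+=P@o
    return np.linalg.solve(A,B)
def proj(cam,p):
    c=imaging.get_calibration(cam);K=np.array(c['K']);E=np.array(c['extrinsics'])
    q=(E[:3,:3].T@(np.array(p)-E[:3,3]))*[1,-1,-1];q=K@q;return q[:2]/q[2]
E
python3 - <<'E'
from h import *
a=snap('scene');b=snap('top')
cv2.imwrite('pics/a.png',np.vstack([a,b])[:, :] if 0 else cv2.resize(np.hstack([a,b]),(800,300)))
cv2.imwrite('pics/s.png',cv2.resize(a,(800,600)));cv2.imwrite('pics/t.png',cv2.resize(b,(800,600)))
np.set_printoptions(precision=1,suppress=True)
Z=dict(pivot=125,carton_back=200,spout_tab=227,tray_mid=22.5,label_roll=0,tape_roll=0,parcel=0,carton_gap=215)
for n,z in Z.items():
    rs={}
    for c in('scene','top'):
        r=imaging.mark_of(n,c)
        for k in r[:2]: print(n,c,np.array(k['pixel']),round(k['confidence'],2),atz(c,k['pixel'],z))
        if r: rs[c]=ray(c,r[0]['pixel'])
    if len(rs)==2: print('   tri',tri(rs['scene'],rs['top']))
E
```

```text
pivot scene [276.3 162.7] 0.69 [ 561.7 -209.   125. ]
pivot scene [315.  124.9] 0.33 [ 573.6 -440.8  125. ]
carton_back scene [314.1 123.4] 0.59 [ 535.7 -366.3  200. ]
carton_back scene [254.6 276.5] 0.54 [330.3 163.7 200. ]
carton_back top [347.3 200.3] 0.66 [ 539.9 -354.4  200. ]
   tri [ 534.4 -354.5  209.3]
spout_tab scene [278.4 139.6] 0.7 [ 557.7 -208.1  227. ]
spout_tab top [290.2 190.7] 0.51 [ 562.8 -199.9  227. ]
   tri [ 558.1 -201.6  232.3]
tray_mid scene [180.4 300.6] 0.71 [495.5 278.6  22.5]
tray_mid top [124.4 229.6] 0.64 [486.5 277.4  22.5]
   tri [488.7 277.9  30.5]
label_roll scene [179. 220.] 0.93 [711.6  95.3   0. ]
label_roll top [184.6 160.1] 0.68 [702.3 103.8   0. ]
   tri [698.3 102.   19.1]
tape_roll scene [252.  275.1] 0.7 [406.3  89.4   0. ]
tape_roll top [184.7 262.4] 0.54 [388.1 100.6   0. ]
   tri [391.   99.2  32.3]
parcel scene [331.6 151. ] 0.7 [ 513.9 -489.1    0. ]
parcel top [376.2 218.3] 0.67 [ 514.1 -483.2    0. ]
   tri [ 512.1 -482.     6.8]
carton_gap scene [290.6 137.9] 0.56 [ 542.1 -248.6  215. ]
carton_gap top [303.7 196.4] 0.57 [ 549.3 -236.3  215. ]
   tri [ 542.5 -238.2  223.5]
```

View pics/s.png

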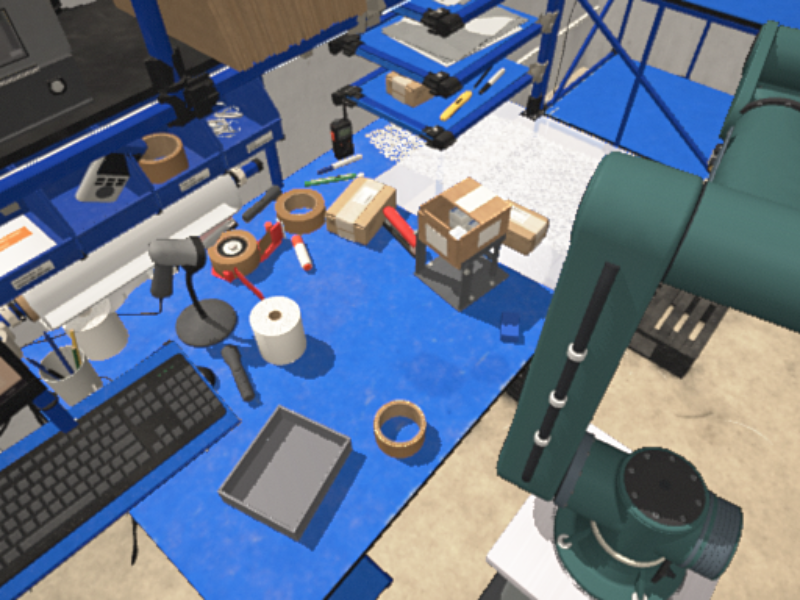

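View pics/t.png

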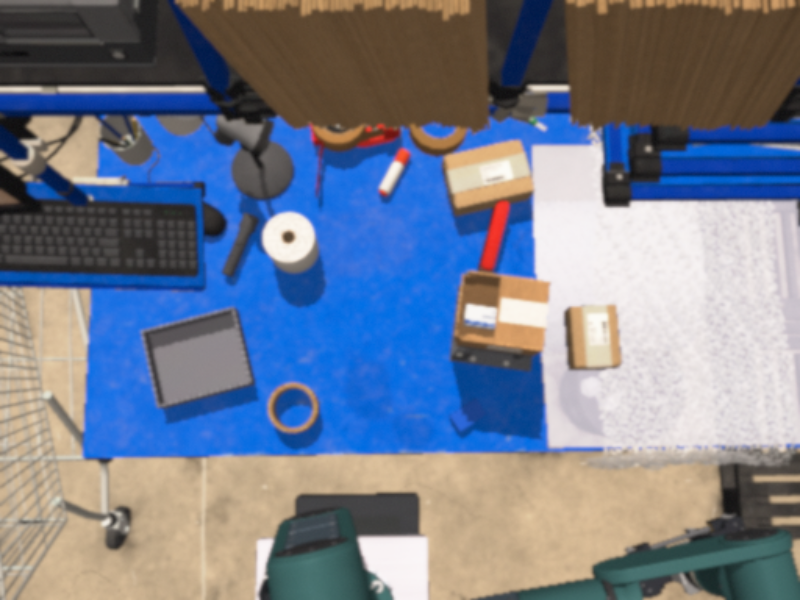

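The scene picture shows the tray at about (285,470) and the label roll at (278,330). The tape roll is at (400,428) and the carton on its stand at (463,225), with its open front facing +y and the parcel behind it. The small blue box at (510,328) is the look-alike, so I leave it alone. The top view agrees: tray corners near (145,330), (235,310), (253,382), (163,406), and the tray's long side already points at the carton.

Run:
```python
from h import *
np.set_printoptions(precision=1,suppress=True)
c=[atz('top',np.array(p)*.64,45) for p in [(145,330),(235,310),(253,382),(163,406)]]
print(np.array(c),np.mean(c,0),[np.linalg.norm(c[i]-c[i-1]) for i in range(4)])
e=(c[0]+c[3]-c[1]-c[2]);print('tray yaw of long axis',np.degrees(np.arctan2(e[1],e[0])))
k=[atz('top',np.array(p)*.64,215) for p in [(462,272),(549,281),(546,350),(455,346)]]
print(np.array(k),[np.linalg.norm(k[i]-k[i-1]) for i in range(4)])
s=ctrl.get_state();print(s['t'],s['ee_pos'],R.from_quat(s['tcp_rot']).as_matrix(),s['gripper_width'])
```

```text
[[539.6 365.8  45. ]
 [576.  198.1  45. ]
 [439.4 161.9  45. ]
 [397.2 327.1  45. ]] [488.1 263.2  45. ] [np.float64(147.59579355621392), np.float64(171.58293738746417), np.float64(141.26410556284134), np.float64(170.56602447799054)]
tray yaw of long axis 103.26688872727833
[[ 609.5 -216.8  215. ]
 [ 592.5 -364.4  215. ]
 [ 474.9 -354.   215. ]
 [ 483.4 -201.6  215. ]] [np.float64(126.99016294758707), np.float64(148.65936412272555), np.float64(118.05839635744006), np.float64(152.6481981914051)]
0.9 [ 158.8 -526.6  205.5] [[ 1.   0.3  0. ]
 [ 0.3 -1.  -0. ]
 [-0.   0.  -1. ]] 94.33023631544417
```

```bash
cat >> h.py <<'E'
def go(p,psi=None):
    s=ctrl.get_state();M=R.from_quat(s['tcp_rot']).as_matrix()
    d=M.T@(np.array(p)-s['ee_pos']);c=np.degrees(np.arctan2(M[1,0],M[0,0]))
    print('shift',d.round(1),'psi now',round(c,2),'twist',None if psi is None else round(c-psi,1),'t',s['t'])
E
python3 -c "
from h import *
go([468,348,190],13.3)"
```

```text
shift [ 548.5 -748.1   15.4] psi now 16.78 twist 3.5 t 0.9
```

```bash
python3 -m crank '[{"tx":27,"ty":-37,"grip":-1},{"tx":70,"ty":-95,"grip":-1},{"tx":107,"ty":-145,"grip":-1},{"tx":144,"ty":-195,"grip":-1},{"tx":180,"ty":-245,"grip":-1},{"tx":217,"ty":-295,"grip":-1},{"tx":254,"ty":-345,"grip":-1},{"tx":291,"ty":-395,"grip":-1},{"tx":328,"ty":-445,"grip":-1},{"tx":364,"ty":-495,"grip":-1},{"tx":400,"ty":-545,"grip":-1},{"tx":420,"ty":-573,"grip":-1}]' 20; python3 -c "
from h import *
go([468,348,190],13.3)"
```

```text
shift [ 548.5 -748.1   15.4] psi now 16.78 twist 3.5 t 0.9invalid input at $[0]: expected keys grip, tx, ty, tz, twist
```

```bash
python3 -m crank '[{"tx":32,"ty":-44,"grip":-1},{"tx":64,"ty":-88,"tz":8,"grip":-1},{"tx":100,"ty":-135,"tz":15,"grip":-1,"twist":3.5},{"tx":128,"ty":-175,"tz":15,"grip":-1,"twist":3.5},{"tx":128,"ty":-175,"tz":15,"grip":-1,"twist":3.5},{"tx":128,"ty":-175,"tz":15,"grip":-1,"twist":3.5}]'
python3 - <<'E'
from h import *
np.set_printoptions(precision=1,suppress=True)
im=snap('wrist');cv2.imwrite('pics/w1.png',cv2.resize(im,(800,600)))
go([468,348,190],13.3)
r=imaging.mark_of('tray_mid','wrist');print([(k['pixel'],k['confidence'],atz('wrist',k['pixel'],22.5)) for k in r[:2]])
E
```

```text
shift [ 548.5 -748.1   15.4] psi now 16.78 twist 3.5 t 0.95
[]invalid input at $[0]: expected keys grip, tx, ty, tz, twist
```

View pics/w1.png

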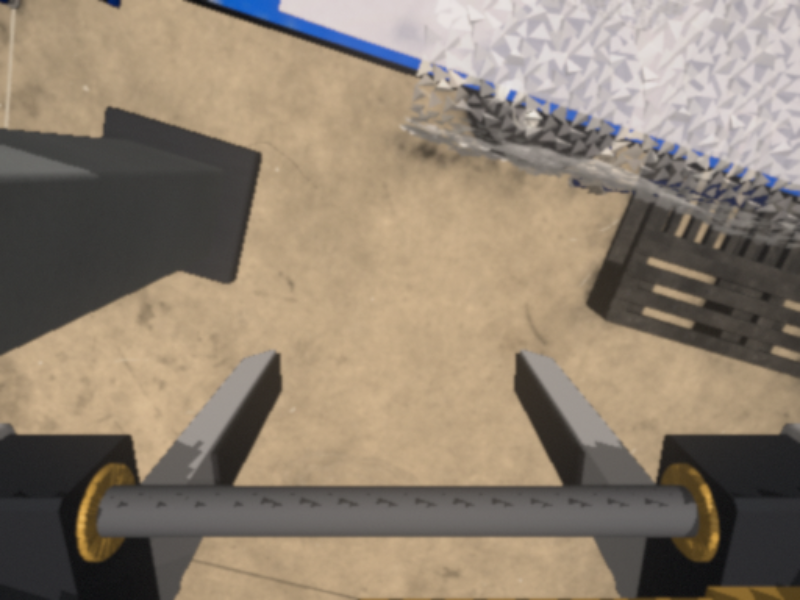

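The rows were refused because every key is needed, so the arm hasn't moved. This picture shows only the floor and the bench edge. I'll resend with full rows.

```bash
python3 -m crank '[{"tx":27,"ty":-37,"tz":0,"twist":0,"grip":-1},{"tx":63,"ty":-86,"tz":0,"twist":0,"grip":-1},{"tx":99,"ty":-136,"tz":0,"twist":0,"grip":-1},{"tx":136,"ty":-186,"tz":0,"twist":0,"grip":-1},{"tx":172,"ty":-236,"tz":0,"twist":0,"grip":-1},{"tx":209,"ty":-286,"tz":0,"twist":0,"grip":-1},{"tx":246,"ty":-336,"tz":0,"twist":0,"grip":-1},{"tx":282,"ty":-386,"tz":0,"twist":0,"grip":-1},{"tx":319,"ty":-436,"tz":0,"twist":0,"grip":-1},{"tx":355,"ty":-486,"tz":0,"twist":0,"grip":-1},{"tx":391,"ty":-535,"tz":0,"twist":0,"grip":-1},{"tx":420,"ty":-573,"tz":0,"twist":0,"grip":-1}]' 20; python3 -c "
from h import *
go([468,348,190],13.3)"
```

```text
t: 2.5
ee_pos: [395.7, 145.8, 205.7]
tcp_rot: [0.989, 0.147, 0.0, 0.0]
contact_force: [0.7, 0.4, 0.2]
gripper_width: 93.8
gripper_force: 0.0
shift [ 128.  -172.5   15.7] psi now 16.9 twist 3.6 t 2.5
```

```bash
python3 -m crank '[{"tx":25,"ty":-44,"tz":0,"twist":0,"grip":-1},{"tx":50,"ty":-88,"tz":-5,"twist":2,"grip":-1},{"tx":60,"ty":-110,"tz":-15,"twist":3.6,"grip":-1},{"tx":60,"ty":-110,"tz":-15,"twist":3.6,"grip":-1},{"tx":60,"ty":-110,"tz":-15,"twist":3.6,"grip":-1}]'
python3 - <<'E'
from h import *
np.set_printoptions(precision=1,suppress=True)
im=snap('wrist');cv2.imwrite('pics/w2.png',cv2.resize(im,(800,600)))
go([468,348,190],13.3)
r=imaging.mark_of('tray_mid','wrist');print([(k['pixel'],k['confidence'],atz('wrist',k['pixel'],22.5)) for k in r[:2]])
E
```

```text
t: 3.12
ee_pos: [421.0, 265.1, 220.1]
tcp_rot: [0.993, 0.115, -0.0, 0.0]
contact_force: [0.1, 0.0, 1.4]
gripper_width: 94.1
gripper_force: 0.0
shift [ 64.7 -70.3  30. ] psi now 13.13 twist -0.2 t 3.175
[([260.2, 119.8], 0.64, array([484.9, 272. ,  22.5]))]
```

View pics/w2.png

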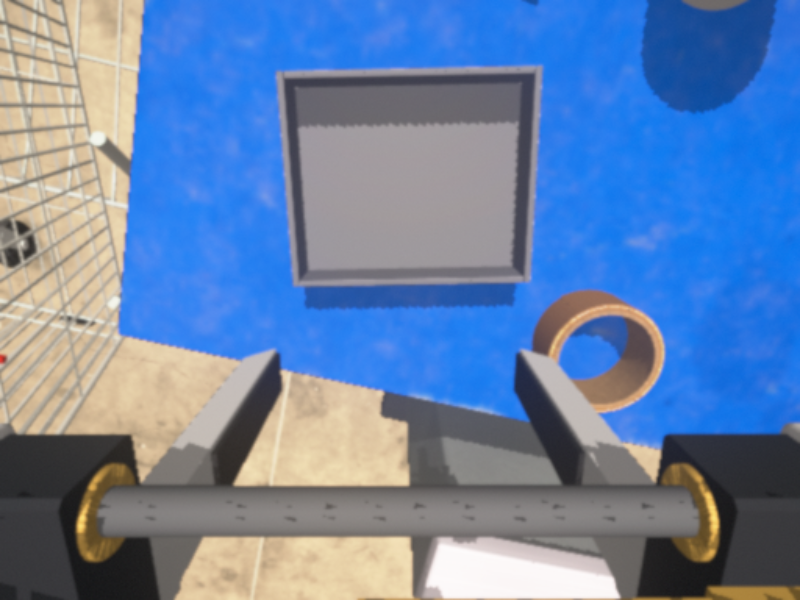

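The wrist view shows the whole tray. Its rim corners are (278,72), (542,67), (530,283) and (295,286), and the tape roll's top ring is centred near (605,348).

Run:
```python
from h import *
np.set_printoptions(precision=1,suppress=True)
c=[atz('wrist',np.array(p)*.64,45) for p in [(278,72),(542,67),(530,283),(295,286)]]
print(np.array(c),np.mean(c,0),[np.linalg.norm(c[i]-c[i-1]) for i in range(4)])
w=(c[0]+c[3])/2; e=w-(c[1]+c[2])/2; print('wall',w,'ang',np.degrees(np.arctan2(e[1],e[0])))
print('tape',atz('wrist',np.array([605,348])*.64,48))
u=e/np.linalg.norm(e);g=w-2.5*u; g[2]=10;go(g,np.degrees(np.arctan2(e[1],e[0]))-90)
```

```text
[[539.7 374.6  45. ]
 [583.  202.2  45. ]
 [438.3 165.2  45. ]
 [395.6 338.2  45. ]] [489.1 270.   45. ] [np.float64(148.64542609522834), np.float64(177.73227761356193), np.float64(149.34611121388673), np.float64(178.12443381779033)]
wall [467.7 356.4  45. ] ang 103.96556835497245
tape [402.1  93.5  48. ]
shift [ 66.4 -76.3 210.1] psi now 13.11 twist -0.9 t 3.225
```

```bash
python3 -m crank '[{"tx":33,"ty":-38,"tz":40,"twist":-0.9,"grip":-1},{"tx":66,"ty":-76,"tz":80,"twist":-0.9,"grip":-1},{"tx":66,"ty":-76,"tz":130,"twist":-0.9,"grip":-1},{"tx":66,"ty":-76,"tz":180,"twist":-0.9,"grip":-1},{"tx":66,"ty":-76,"tz":208,"twist":-0.9,"grip":-1},{"tx":66,"ty":-76,"tz":208,"twist":-0.9,"grip":-1},{"tx":66,"ty":-76,"tz":208,"twist":-0.9,"grip":1},{"tx":66,"ty":-76,"tz":208,"twist":-0.9,"grip":1},{"tx":66,"ty":-76,"tz":208,"twist":-0.9,"grip":1},{"tx":66,"ty":-76,"tz":208,"twist":-0.9,"grip":1},{"tx":66,"ty":-76,"tz":208,"twist":-0.9,"grip":1},{"tx":66,"ty":-76,"tz":208,"twist":-0.9,"grip":1}]' 30
python3 - <<'E'
from h import *
go([560,-20,12],7)
E
```

```text
t: 4.72
ee_pos: [468.1, 354.9, 12.4]
tcp_rot: [0.992, 0.123, 0.0, 0.0]
contact_force: [-1.0, -0.6, -1.2]
gripper_width: 37.4
gripper_force: 0.0
shift [ -2.1 386.    0.5] psi now 14.08 twist 7.1 t 4.725
```

```bash
python3 -m crank '[{"tx":0,"ty":0,"tz":0,"twist":0,"grip":1},{"tx":0,"ty":0,"tz":0,"twist":0,"grip":1},{"tx":0,"ty":0,"tz":0,"twist":0,"grip":1},{"tx":0,"ty":0,"tz":0,"twist":0,"grip":1},{"tx":0,"ty":0,"tz":0,"twist":0,"grip":1},{"tx":0,"ty":0,"tz":0,"twist":0,"grip":1},{"tx":8,"ty":10,"tz":0,"twist":2,"grip":1},{"tx":17,"ty":22,"tz":0,"twist":4.5,"grip":1},{"tx":26,"ty":33,"tz":0,"twist":7,"grip":1},{"tx":35,"ty":45,"tz":0,"twist":9.5,"grip":1},{"tx":44,"ty":56,"tz":0,"twist":12,"grip":1},{"tx":52,"ty":67,"tz":0,"twist":14,"grip":1}]' 30
python3 - <<'E'
from h import *
go([554.6,187.4,12],-3);go([567.6,87,12],-5);go([578.7,-21,12],-7)
np.set_printoptions(precision=1,suppress=True)
snap('top');r=imaging.mark_of('tray_mid','top');print([(k['confidence'],atz('top',k['pixel'],22.5)) for k in r[:2]])
E
```

```text
t: 6.22
ee_pos: [535.7, 301.8, 12.4]
tcp_rot: [1.0, -0.001, -0.0, 0.0]
contact_force: [-0.7, 1.1, -0.4]
gripper_width: 4.5
gripper_force: 30.0
shift [ 19.1 114.4   0.4] psi now -0.08 twist 2.9 t 6.225
shift [ 32.3 214.8   0.4] psi now -0.08 twist 4.9 t 6.225
shift [ 43.5 322.8   0.4] psi now -0.08 twist 6.9 t 6.225
[(0.83, array([538.6, 224.5,  22.5])), (0.44, array([ 594.6, -227.9,   22.5]))]
```

```bash
python3 -m crank '[{"tx":4,"ty":20,"tz":0,"twist":0.5,"grip":1},{"tx":9,"ty":50,"tz":0,"twist":1,"grip":1},{"tx":14,"ty":80,"tz":0,"twist":2,"grip":1},{"tx":19,"ty":110,"tz":0,"twist":2.9,"grip":1},{"tx":23,"ty":140,"tz":0,"twist":3.5,"grip":1},{"tx":27,"ty":170,"tz":0,"twist":4,"grip":1},{"tx":31,"ty":200,"tz":0,"twist":4.7,"grip":1},{"tx":34,"ty":230,"tz":0,"twist":5.5,"grip":1},{"tx":38,"ty":260,"tz":0,"twist":6.2,"grip":1},{"tx":41,"ty":285,"tz":0,"twist":6.9,"grip":1},{"tx":41,"ty":285,"tz":0,"twist":6.9,"grip":1}]'
python3 - <<'E'
from h import *
np.set_printoptions(precision=1,suppress=True)
a=snap('top');b=snap('scene')
x0,y0=230,150;cv2.imwrite('pics/t2.png',np.hstack([cv2.resize(a[130:300,220:390],(400,400)),cv2.resize(b[90:280,190:380],(400,400))]))
for n,z in [('tray_mid',22.5),('pivot',125),('spout_tab',227),('carton_back',200),('carton_gap',215)]:
  for c in('top','scene'):
    r=imaging.mark_of(n,c);print(n,c,[(k['pixel'],round(k['confidence'],2),atz(c,k['pixel'],z)) for k in r[:1]])
E
```

```text
t: 7.7
ee_pos: [575.8, 15.1, 12.4]
tcp_rot: [0.998, -0.061, -0.0, 0.001]
contact_force: [0.8, -0.4, -0.5]
gripper_width: 4.6
gripper_force: 30.0
tray_mid top [([240.3, 201.7], 0.72, array([566.6, -67.6,  22.5]))]
tray_mid scene [([243.0, 207.5], 0.78, array([577.2, -62.9,  22.5]))]
pivot top [([295.9, 199.4], 0.55, array([ 555.7, -225. ,  125. ]))]
pivot scene [([314.4, 122.2], 0.16, array([ 583.5, -451.4,  125. ]))]
spout_tab top [([293.9, 192.4], 0.67, array([ 558.2, -209.5,  227. ]))]
spout_tab scene []
carton_back top [([347.7, 202.0], 0.72, array([ 535.3, -355.2,  200. ]))]
carton_back scene [([298.2, 135.2], 0.57, array([ 540.9, -287.7,  200. ]))]
carton_gap top [([306.0, 195.0], 0.87, array([ 552.9, -242.5,  215. ]))]
carton_gap scene [([289.7, 134.7], 0.63, array([ 553. , -258.4,  215. ]))]
```

View pics/t2.png

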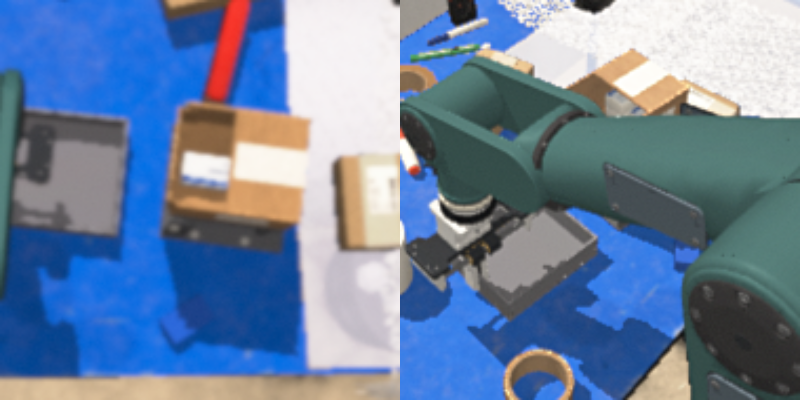

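In the top crop the tray's leading edge is near column 128 and the stand's front edge near column 163, with the tray square to it. The scene camera is blocked by the arm. I'll work out the remaining gap.

Run:
```python
from h import *
f=lambda p:np.array([220+p[0]*170/400,130+p[1]*170/400])
for p,z in [((128,118),45),((124,236),45),((163,238),0),((163,238),60),((285,248),0),((175,207),125),((172,215),125),((181,103),215),((310,118),215),((299,222),215)]: print(p,z,atz('top',f(p),z).round(1))
go([577,-33,12],-7)
```

```text
(128, 118) 45 [ 627.4 -170.5   45. ]
(124, 236) 45 [ 476.9 -162.4   45. ]
(163, 238) 0 [ 477.9 -215.3    0. ]
(163, 238) 60 [ 472.4 -209.9   60. ]
(285, 248) 0 [ 463. -373.    0.]
(175, 207) 125 [ 503.1 -219.3  125. ]
(172, 215) 125 [ 493.6 -215.4  125. ]
(181, 103) 215 [ 610.3 -220.1  215. ]
(310, 118) 215 [ 591.6 -365.4  215. ]
(299, 222) 215 [ 474.  -347.8  215. ]
shift [ 6.9 50.9  0.4] psi now -6.79 twist 0.2 t 8.3
```

```bash
python3 -m crank '[{"tx":1,"ty":15,"tz":0,"twist":0,"grip":1},{"tx":3,"ty":32,"tz":0,"twist":0,"grip":1},{"tx":4,"ty":49,"tz":0,"twist":0,"grip":1},{"tx":4,"ty":49,"tz":0,"twist":0,"grip":1},{"tx":4,"ty":49,"tz":0,"twist":0,"grip":-0.6},{"tx":4,"ty":49,"tz":0,"twist":0,"grip":-0.6},{"tx":4,"ty":49,"tz":0,"twist":0,"grip":-0.6},{"tx":4,"ty":49,"tz":-40,"twist":0,"grip":-0.6},{"tx":4,"ty":49,"tz":-100,"twist":0,"grip":-0.6},{"tx":4,"ty":49,"tz":-160,"twist":0,"grip":-0.6},{"tx":-30,"ty":49,"tz":-220,"twist":0,"grip":0},{"tx":-80,"ty":60,"tz":-275,"twist":0,"grip":1}]'
```

```text
t: 9.8
ee_pos: [502.0, -30.8, 275.8]
tcp_rot: [0.998, -0.059, 0.001, 0.0]
contact_force: [0.4, -1.4, -0.4]
gripper_width: 48.4
gripper_force: 0.0
```

```bash
python3 -m crank '[{"tx":-20,"ty":50,"tz":0,"twist":0,"grip":1},{"tx":-20,"ty":110,"tz":0,"twist":0,"grip":1},{"tx":-20,"ty":130,"tz":0,"twist":0,"grip":1},{"tx":-20,"ty":130,"tz":0,"twist":0,"grip":1},{"tx":-20,"ty":130,"tz":0,"twist":0,"grip":1}]'
python3 - <<'E'
from h import *
np.set_printoptions(precision=1,suppress=True)
im=snap('wrist');cv2.imwrite('pics/w3.png',cv2.resize(im,(800,600)))
for n,z in [('tray_mid',22.5),('pivot',125),('spout_tab',227),('carton_back',200),('carton_gap',215)]:
    r=imaging.mark_of(n,'wrist');print(n,[(k['pixel'],round(k['confidence'],2),atz('wrist',k['pixel'],z)) for k in r[:1]])
E
```

```text
t: 10.42
ee_pos: [467.1, -157.1, 273.5]
tcp_rot: [0.998, -0.059, 0.0, -0.0]
contact_force: [-0.2, 0.3, 0.2]
gripper_width: 0.7
gripper_force: 0.0
tray_mid [([216.6, 99.7], 0.83, array([ 560.5, -117.1,   22.5]))]
pivot [([308.4, 90.9], 0.83, array([ 554.8, -222.4,  125. ]))]
spout_tab [([315.7, 81.9], 0.97, array([ 557.7, -210.7,  227. ]))]
carton_back [([498.2, 90.0], 0.59, array([ 536.3, -356.8,  200. ]))]
carton_gap [([360.8, 85.3], 0.92, array([ 552. , -245.9,  215. ]))]
```

View pics/w3.png

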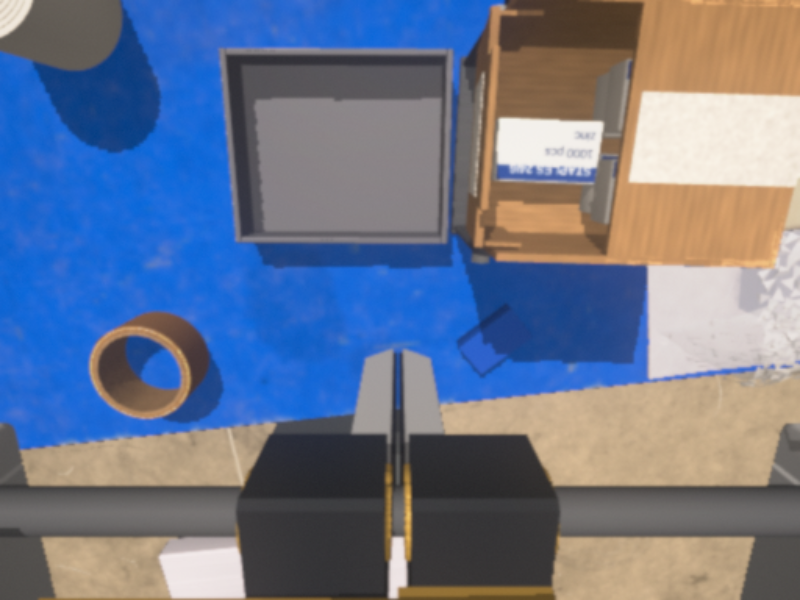

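The wrist view shows the tray in front of the stand at (340,145). The carton is at (640,130), with its spout edge near column 485 and a white refill showing in the gap at (548,148). The blue look-alike lies at (490,340) and is left alone. The networks' points agree with the geometry: pivot near (554,-220) and gap near (552,-246). I'll turn the tool 90° and go above the gap.

```bash
python3 -m crank '[{"tx":12,"ty":10,"tz":0,"twist":-10,"grip":1},{"tx":24,"ty":20,"tz":0,"twist":-20,"grip":1},{"tx":36,"ty":30,"tz":0,"twist":-30,"grip":1},{"tx":48,"ty":40,"tz":0,"twist":-40,"grip":1},{"tx":60,"ty":50,"tz":0,"twist":-50,"grip":1},{"tx":72,"ty":60,"tz":0,"twist":-60,"grip":1},{"tx":84,"ty":70,"tz":0,"twist":-70,"grip":1},{"tx":94,"ty":78,"tz":0,"twist":-80,"grip":1},{"tx":94,"ty":78,"tz":0,"twist":-90,"grip":1},{"tx":94,"ty":78,"tz":20,"twist":-90,"grip":1},{"tx":94,"ty":78,"tz":20,"twist":-90,"grip":1}]'
python3 - <<'E'
from h import *
np.set_printoptions(precision=1,suppress=True)
go([552,-245,188],83)
snap('wrist')
for n,z in [('pivot',125),('spout_tab',227),('carton_gap',215),('carton_back',200)]:
    r=imaging.mark_of(n,'wrist');print(n,[(k['pixel'],round(k['confidence'],2),atz('wrist',k['pixel'],z)) for k in r[:1]])
E
```

```text
t: 12.1
ee_pos: [550.5, -246.0, 251.4]
tcp_rot: [0.748, 0.664, -0.001, -0.002]
contact_force: [-0.4, 0.3, 0.3]
gripper_width: 0.5
gripper_force: 0.0
shift [ 1.1  1.6 63.4] psi now 83.2 twist 0.2 t 12.1
pivot [([258.1, 161.4], 0.85, array([ 558.5, -221.6,  125. ]))]
spout_tab [([261.4, 171.9], 0.59, array([ 561.1, -211.5,  227. ]))]
carton_gap []
carton_back []
```

```bash
python3 -m crank '[{"tx":0,"ty":1,"tz":30,"twist":0,"grip":1},{"tx":0,"ty":1,"tz":63,"twist":0,"grip":1},{"tx":0,"ty":1,"tz":63,"twist":0,"grip":1},{"tx":12,"ty":1,"tz":63,"twist":0,"grip":1},{"tx":24,"ty":1,"tz":63,"twist":0,"grip":1},{"tx":33,"ty":1,"tz":65,"twist":0,"grip":1},{"tx":41,"ty":1,"tz":67,"twist":0,"grip":1},{"tx":49,"ty":1,"tz":71,"twist":0,"grip":1},{"tx":57,"ty":1,"tz":76,"twist":0,"grip":1},{"tx":63,"ty":1,"tz":82,"twist":0,"grip":1},{"tx":70,"ty":1,"tz":90,"twist":0,"grip":1}]'
python3 - <<'E'
from h import *
im=snap('top');b=snap('scene')
cv2.imwrite('pics/t3.png',np.hstack([cv2.resize(im[130:270,230:370],(400,400)),cv2.resize(b[90:230,190:330],(400,400))]))
E
```

```text
t: 13.72
ee_pos: [560.4, -177.0, 162.9]
tcp_rot: [0.748, 0.664, -0.0, 0.0]
contact_force: [-0.5, -0.5, 0.8]
gripper_width: 0.5
gripper_force: 0.6
```

View pics/t3.png

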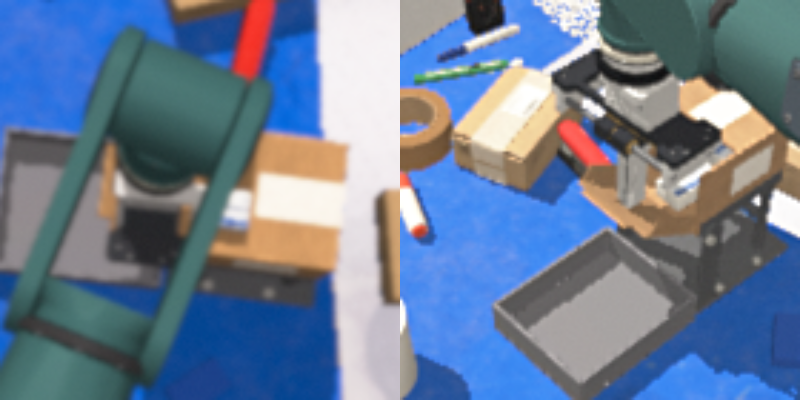

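The scene crop shows the spout about 1 rad out, near (625,205), the carton level, and the tray in front of the stand with a small gap. I'll carry on down.

```bash
python3 -m crank '[{"tx":6,"ty":0,"tz":6,"twist":0,"grip":1},{"tx":11,"ty":0,"tz":13,"twist":0,"grip":1},{"tx":15,"ty":0,"tz":19,"twist":0,"grip":1},{"tx":18,"ty":0,"tz":24,"twist":0,"grip":1},{"tx":20,"ty":0,"tz":28,"twist":0,"grip":1},{"tx":22,"ty":0,"tz":31,"twist":0,"grip":1},{"tx":22,"ty":0,"tz":32,"twist":0,"grip":1},{"tx":22,"ty":0,"tz":32,"twist":0,"grip":1}]'
```

```text
t: 14.82
ee_pos: [562.9, -155.4, 131.3]
tcp_rot: [0.748, 0.664, 0.0, -0.0]
contact_force: [-0.1, -0.1, 0.3]
gripper_width: 0.4
gripper_force: 0.0
```

```bash
python3 -m crank '[{"tx":0,"ty":0,"tz":1,"twist":0,"grip":1},{"tx":0,"ty":0,"tz":2,"twist":0,"grip":1},{"tx":0,"ty":0,"tz":2.5,"twist":0,"grip":1},{"tx":0,"ty":0,"tz":2.5,"twist":0,"grip":1},{"tx":0,"ty":0,"tz":2.5,"twist":0,"grip":1}]'
```

```text
t: 15.45
ee_pos: [563.0, -155.5, 129.3]
tcp_rot: [0.748, 0.664, 0.0, 0.0]
contact_force: [-0.6, 0.9, 3.2]
gripper_width: 0.6
gripper_force: 1.5
```

```bash
python3 -m crank '[{"tx":0,"ty":0,"tz":-20,"twist":0,"grip":1},{"tx":0,"ty":0,"tz":-75,"twist":0,"grip":1},{"tx":0,"ty":0,"tz":-125,"twist":0,"grip":1},{"tx":-30,"ty":0,"tz":-135,"twist":0,"grip":1},{"tx":-85,"ty":0,"tz":-135,"twist":0,"grip":1},{"tx":-140,"ty":-1,"tz":-135,"twist":0,"grip":1},{"tx":-195,"ty":-1,"tz":-135,"twist":0,"grip":1},{"tx":-240,"ty":-1,"tz":-135,"twist":0,"grip":1},{"tx":-240,"ty":-1,"tz":-135,"twist":0,"grip":1},{"tx":-240,"ty":-1,"tz":-135,"twist":0,"grip":1}]'
python3 - <<'E'
from h import *
np.set_printoptions(precision=1,suppress=True)
im=snap('wrist');b=snap('scene')
cv2.imwrite('pics/t4.png',np.hstack([cv2.resize(im,(400,300)),cv2.resize(b[90:225,180:360],(400,300))]))
for c in('wrist','scene'):
  for n,z in [('spout_tab',129),('carton_back',200),('carton_gap',215),('tray_mid',22.5)]:
    r=imaging.mark_of(n,c);print(n,c,[(k['pixel'],round(k['confidence'],2),atz(c,k['pixel'],z)) for k in r[:1]])
go([533,-394,190],83)
E
```

```text
t: 16.7
ee_pos: [533.5, -393.2, 263.3]
tcp_rot: [0.748, 0.664, 0.0, -0.001]
contact_force: [0.2, -0.3, -0.5]
gripper_width: 0.4
gripper_force: 0.0
spout_tab wrist []
carton_back wrist [([249.7, 159.9], 0.57, array([ 535.5, -354.3,  200. ]))]
carton_gap wrist []
tray_mid wrist []
spout_tab scene [([257.6, 176.1], 0.9, array([ 567.4, -124. ,  129. ]))]
carton_back scene [([315.2, 124.5], 0.7, array([ 529.9, -364.2,  200. ]))]
carton_gap scene [([289.6, 138.6], 0.85, array([ 542.5, -244.2,  215. ]))]
tray_mid scene [([255.5, 197.6], 0.61, array([ 573.2, -120. ,   22.5]))]
shift [-0.8 -0.5 74.1] psi now 83.21 twist 0.2 t 17.2
```

View pics/t4.png

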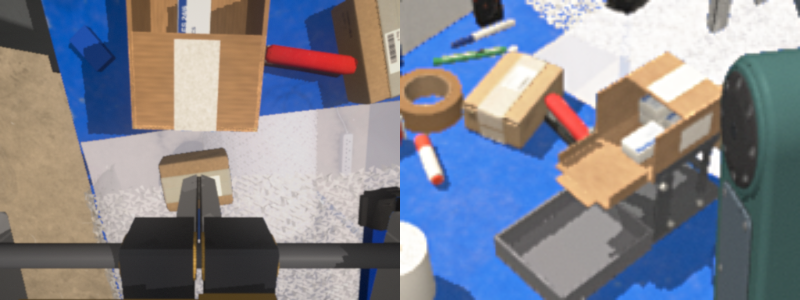

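The spout is fully out at (600,175) in the scene crop, and its tab measures about 97 mm ahead of the pivot. The carton is level and the finger is clear behind the back face. Next I lower it and make contact.

```bash
python3 -m crank '[{"tx":0,"ty":0,"tz":35,"twist":0,"grip":1},{"tx":0,"ty":0,"tz":73,"twist":0,"grip":1},{"tx":8,"ty":0,"tz":73,"twist":0,"grip":1},{"tx":18,"ty":0,"tz":73,"twist":0,"grip":1},{"tx":24,"ty":0,"tz":73,"twist":0,"grip":1},{"tx":27,"ty":0,"tz":73,"twist":0,"grip":1},{"tx":27,"ty":0,"tz":73,"twist":0,"grip":1}]'
```

```text
t: 18.08
ee_pos: [537.1, -367.5, 192.6]
tcp_rot: [0.748, 0.664, -0.0, 0.002]
contact_force: [0.0, -1.7, -0.0]
gripper_width: 0.7
gripper_force: 0.8
```

```bash
python3 -m crank '[{"tx":2,"ty":0,"tz":0,"twist":0,"grip":1},{"tx":4,"ty":0,"tz":0,"twist":0,"grip":1},{"tx":4,"ty":0,"tz":0,"twist":0,"grip":1}]'
```

```text
t: 18.45
ee_pos: [536.9, -367.3, 192.3]
tcp_rot: [0.749, 0.662, -0.002, 0.004]
contact_force: [1.2, -8.6, 1.4]
gripper_width: 0.3
gripper_force: 4.8
```

Contact holds at 8.6 N, so I tip slowly along the arc.

```bash
python3 -m crank '[{"tx":4,"ty":0,"tz":-7,"twist":0,"grip":1},{"tx":8,"ty":0,"tz":-13,"twist":0,"grip":1},{"tx":12,"ty":0,"tz":-20,"twist":0,"grip":1},{"tx":17,"ty":0,"tz":-26,"twist":0,"grip":1},{"tx":22,"ty":0,"tz":-32,"twist":0,"grip":1},{"tx":27,"ty":0,"tz":-38,"twist":0,"grip":1},{"tx":32,"ty":0,"tz":-44,"twist":0,"grip":1},{"tx":38,"ty":0,"tz":-49,"twist":0,"grip":1},{"tx":38,"ty":0,"tz":-49,"twist":0,"grip":1}]'
python3 - <<'E'
from h import *
np.set_printoptions(precision=1,suppress=True)
snap('top')
r=imaging.mark_of('carton_back','top');print([(k['pixel'],round(k['confidence'],2),atz('top',k['pixel'],245)) for k in r[:1]])
E
```

```text
t: 19.58
ee_pos: [542.5, -328.2, 242.3]
tcp_rot: [0.749, 0.663, -0.001, 0.004]
contact_force: [1.6, -8.2, 2.5]
gripper_width: 0.5
gripper_force: 4.1
[([338.6, 194.7], 0.68, array([ 547.8, -323. ,  245. ]))]
```

```bash
python3 -m crank '[{"tx":6,"ty":0,"tz":-5,"twist":0,"grip":1},{"tx":12,"ty":0,"tz":-10,"twist":0,"grip":1},{"tx":18,"ty":0,"tz":-14,"twist":0,"grip":1},{"tx":25,"ty":0,"tz":-18,"twist":0,"grip":1},{"tx":31,"ty":0,"tz":-22,"twist":0,"grip":1},{"tx":38,"ty":0,"tz":-26,"twist":0,"grip":1},{"tx":38,"ty":0,"tz":-26,"twist":0,"grip":1},{"tx":38,"ty":0,"tz":-26,"twist":0,"grip":1},{"tx":42,"ty":0,"tz":-27,"twist":0,"grip":1},{"tx":46,"ty":0,"tz":-29,"twist":0,"grip":1},{"tx":46,"ty":0,"tz":-29,"twist":0,"grip":1},{"tx":46,"ty":0,"tz":-29,"twist":0,"grip":1}]'
python3 - <<'E'
from h import *
np.set_printoptions(precision=1,suppress=True)
a=snap('top');b=snap('scene')
cv2.imwrite('pics/t5.png',np.hstack([cv2.resize(a[120:270,210:360],(400,400)),cv2.resize(b[90:240,190:340],(400,400))]))
for n in ['refill0']:
  for c in ('scene','top'):
    print(c,[(np.round(k['pixel']),round(k['confidence'],2),atz(c,k['pixel'],10)) for k in imaging.mark_of(n,c)[:7]])
E
```

```text
t: 21.18
ee_pos: [547.9, -280.3, 270.3]
tcp_rot: [0.748, 0.664, 0.0, 0.002]
contact_force: [2.9, -4.1, 6.9]
gripper_width: 0.2
gripper_force: 3.6
scene [(array([270., 207.]), 0.77, array([ 518.3, -128.8,   10. ])), (array([254., 218.]), 0.74, array([528.5, -62.1,  10. ])), (array([250., 188.]), 0.71, array([ 622.4, -145.6,   10. ])), (array([241., 197.]), 0.66, array([618.5, -96.8,  10. ])), (array([245., 208.]), 0.56, array([575.9, -71.6,  10. ])), (array([323., 212.]), 0.5, array([ 375. , -224.3,   10. ]))]
top [(array([242., 188.]), 0.6, array([611.5, -71.5,  10. ])), (array([243., 213.]), 0.59, array([533.5, -74.7,  10. ])), (array([261., 212.]), 0.55, array([ 535., -129.,   10.])), (array([262., 191.]), 0.54, array([ 601.8, -134.9,   10. ])), (array([239., 199.]), 0.49, array([576. , -63.6,  10. ]))]
```

View pics/t5.png

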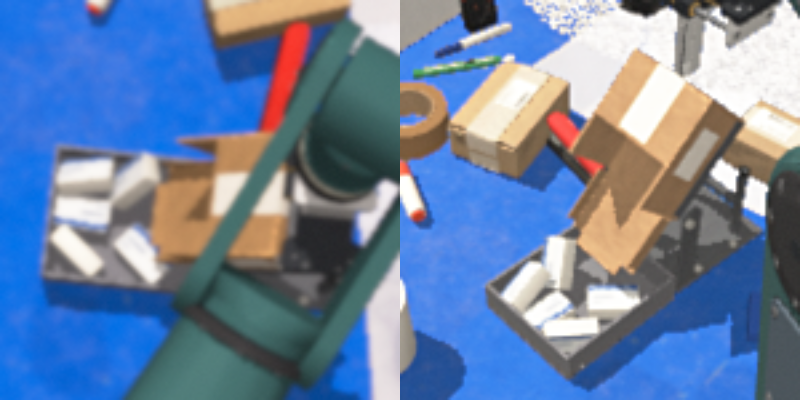

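All five white boxes are in the tray: (85,178), (80,213), (75,250), (138,180) and (138,252) in the top crop. I'll lower the carton by backing out along the arc, then move clear.

```bash
python3 -m crank '[{"tx":-13,"ty":0,"tz":8,"twist":0,"grip":1},{"tx":-26,"ty":0,"tz":17,"twist":0,"grip":1},{"tx":-40,"ty":0,"tz":25,"twist":0,"grip":1},{"tx":-54,"ty":0,"tz":33,"twist":0,"grip":1},{"tx":-68,"ty":0,"tz":38,"twist":0,"grip":1},{"tx":-82,"ty":0,"tz":38,"twist":0,"grip":1},{"tx":-96,"ty":0,"tz":38,"twist":0,"grip":1},{"tx":-112,"ty":0,"tz":38,"twist":0,"grip":1},{"tx":-130,"ty":0,"tz":20,"twist":0,"grip":1},{"tx":-130,"ty":0,"tz":0,"twist":0,"grip":1},{"tx":-130,"ty":0,"tz":0,"twist":0,"grip":1},{"tx":-130,"ty":0,"tz":0,"twist":0,"grip":1}]'; python3 -m crank '[{"tx":0,"ty":0,"tz":-10,"twist":0,"grip":1},{"tx":0,"ty":0,"tz":-10,"twist":0,"grip":1},{"tx":0,"ty":0,"tz":-10,"twist":0,"grip":1},{"tx":0,"ty":0,"tz":-10,"twist":0,"grip":1},{"tx":0,"ty":0,"tz":-10,"twist":0,"grip":1},{"tx":0,"ty":0,"tz":-10,"twist":0,"grip":1},{"tx":0,"ty":0,"tz":-10,"twist":0,"grip":1},{"tx":0,"ty":0,"tz":-10,"twist":0,"grip":1}]';  python3 - <<'E'
from h import *
np.set_printoptions(precision=1,suppress=True)
a=snap('top');b=snap('scene')
cv2.imwrite('pics/t6.png',np.hstack([cv2.resize(a[120:270,210:360],(400,400)),cv2.resize(b[90:240,190:340],(400,400))]))
for n,z in [('refill0',20),('tray_mid',22.5),('spout_tab',129),('carton_back',200),('label_roll',0),('tape_roll',0),('parcel',0)]:
  for c in ('scene','top'):
    print(n,c,[(round(k['confidence'],2),atz(c,k['pixel'],z)) for k in imaging.mark_of(n,c)[:6 if n=='refill0' else 1]])
E
```

```text
t: 22.88
ee_pos: [531.6, -408.5, 268.3]
tcp_rot: [0.748, 0.664, -0.0, -0.0]
contact_force: [-0.1, -0.2, 0.5]
gripper_width: 0.2
gripper_force: 0.0
t: 23.88
ee_pos: [531.6, -408.5, 278.9]
tcp_rot: [0.748, 0.664, -0.0, 0.0]
contact_force: [-0.2, 0.5, -0.6]
gripper_width: 0.2
gripper_force: 0.0
refill0 scene [(0.66, array([568.4, -61.2,  20. ])), (0.64, array([532.7, -67.1,  20. ])), (0.63, array([ 585.9, -140.4,   20. ])), (0.57, array([608.4, -74.9,  20. ])), (0.57, array([ 361.8, -213.3,   20. ])), (0.51, array([ 507.7, -123. ,   20. ]))]
refill0 top [(0.8, array([608.4, -74. ,  20. ])), (0.75, array([ 528.8, -132.8,   20. ])), (0.49, array([ 593.1, -148.7,   20. ])), (0.49, array([ 377.8, -236.7,   20. ])), (0.47, array([543.8, -69.1,  20. ]))]
tray_mid scene [(0.83, array([ 564.6, -124.6,   22.5]))]
tray_mid top [(0.77, array([ 564.9, -109.2,   22.5]))]
spout_tab scene [(0.69, array([ 561.9, -112.9,  129. ]))]
spout_tab top [(0.93, array([ 574.1, -119.8,  129. ]))]
carton_back scene [(0.75, array([ 528.4, -368.7,  200. ]))]
carton_back top [(0.63, array([ 539. , -362.9,  200. ]))]
label_roll scene [(0.78, array([697.5, 103.2,   0. ]))]
label_roll top [(0.76, array([703.9, 104.2,   0. ]))]
tape_roll scene [(0.82, array([399.8,  85.9,   0. ]))]
tape_roll top [(0.67, array([398.4,  97.1,   0. ]))]
parcel scene []
parcel top [(0.58, array([ 514. , -489.7,    0. ]))]
```

View pics/t6.png

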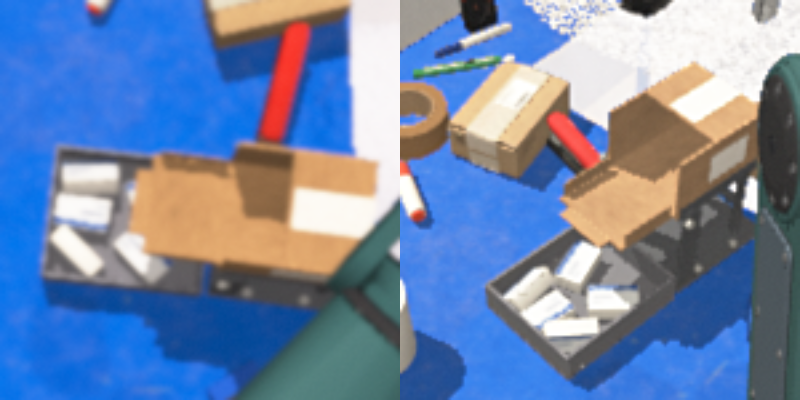

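All five boxes lie in the tray, the carton is back level with its spout out, the bystanders haven't moved and the arm is clear.

```bash
python3 -c "
from cell import job
print(job.sign_off())"
```

```text
the job is handed in; nothing more can be done
None
```

The job is handed in: all five staple boxes are in the tray under the opened spout, the carton is back level, and the rolls and parcel measured where they started; sign-off returned no verdict.

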